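# Hang the pickle basket to drain and switch off the bath

## Robot

A 7-joint arm with a two-finger parallel gripper is mounted at the origin on the work surface. World frame = base frame: x ahead of the robot, y to its left, z up, the work surface at z = 0. Lengths are in m, angles in rad, forces in N, time in s.
With the tool pointing down it reaches from about 0.4 to 0.875 m from the base axis. Payload 19.3 kg.
Tool frame: the origin (TCP) lies on the centre line of the jaws, within the pads' length; the fingertips stand 14 mm ahead of it and the grasp point (between the pads) lies 5 mm behind it; z points along the fingers, y is the line along which they close (so a half turn about z gives the same grasp; the last joint's range is limited). The gripper opens to 85 mm and grips with 20 to 120 N. Pads are 22 mm wide; open, the fingers measure 114 mm over their backs; the gripper's body (76 mm by 85 mm) begins 54 mm behind the grasp point. The pads swing forward as they close: fully open they stand 13 mm farther back than shut.
Start: joints at [1.276, 0.521, -0.036, 1.599, 0.021, 1.021, -0.113], TCP at [0.139, -0.609, 0.245] pointing down, gripper open.
Joint ranges: [-2.91, 2.91], [-0.3, 2.13], [-1.5, 1.42], [0.17, 2.43], [-1.26, 4.41], [0.16, 1.93], [-2.52, 2.52]. Speed limits (rad/s): [1.89, 1.89, 2.39, 2.39, 3.01, 3.01, 3.01].

## Interface

Orientations are given as [roll, pitch, yaw] about the fixed x, y, z axes, in that order (R = Rz(yaw) Ry(pitch) Rx(roll)).
In Python, from workcell import bot, grab_frame, regions_of gives the robot as it stands. The module is installed in compiled form; this text tells all that it offers.
- The arm moves only by the tool play_rows, never from a script. Its argument "plan" is a list of rows, each a list of 3 entries, a list of its own where there are three numbers: the shift along the tool's x, y, z in units of 2.5 cm (1.0 is 2.5 cm), then the turn, a rotation vector about the tool's x, y, z in units of 0.15 rad (1.0 is 0.15 rad), then the closure, from -1 (fully open) to 1 (shut). In form: [[[tx, ty, tz], [rx, ry, rz], jaw], ...]. A call has 1 to 20 rows; each row shifts and turns the commanded pose from where the row before left it, along the tool's axes as they then stand; what a row does not reach is not made up. A row lasts 1/8 s, in which the tool goes at most 62.5 mm and 10.7 degrees, less where a joint would pass 70% of its speed; a pose out of reach is approached as far as the arm can. A call with a number of a shift or a turn outside -1 to 1 is refused whole. A call with a gripper value outside its range is refused whole. The fingers move at their own pace and stop on an object; "newtons" is the grip in N (left out, the last holds). Time passes only in rows, so rows that do not move let the fingers close. It gives the time, the measured TCP pose, the force, the opening and the grip force at its end, in the units of the state.
- bot.observe(): the state, without advancing time (a new reading comes with each control period).
- grab_frame(name): name is "side" or "top" or "wrist"; returns a dict with "pixels" (384x512x3 uint8, red, green, blue), "depth" (384x512 float32, m along the optical axis (not along the pixel's ray), 0 where there is no reading), "camera_matrix" (3x3 intrinsics, pixels), "R" (3x3) and "t" (3): a world point X has camera coordinates R X + t. Camera axes: x right, y down, z forward; pixel columns grow to the right and rows downward; lengths in m; the calibration is good to about 2 mm. A picture is of the moment at which its call begins.
- bot.job_done(): hands the job in; it is judged then, once.
Trained networks look in the newest picture that a camera, given by its name, has taken for a name from the list of things; names that differ only in an ending like _2 or _b are one class to them, and where a whole thing is asked for, a point or a joint stands for the part that bears it (a point fixed in the world has none). Each returns a list of dicts, best first, with "p" (0 to 1); they miss things now and then, are a little off and sometimes report something else, mostly with a low value. They report only what shows in the picture. A call takes as long as a camera call. They do not tell look-alikes from the thing itself.
- regions_of(thing, camera): "mask" (384x512 bool, what is visible of it) and "box" ([left, top, right, bottom] in pixels, round what is visible of it).
The state is a dict: "clock": time; "qpos": joint angles; "qd": joint speeds; "joint_efforts": joint torques, N m; "position": TCP position; "tool_rot": TCP orientation; "force": force on the tool from outside, world axes, zero at the start; "moment": the same for the moment, N m; "grip_width": finger opening in m; "finger_force": force on a finger pad.
Only numpy, scipy, OpenCV 4.12 (cv2) and the standard library are available. Lean on these libraries where they do the work, as an engineer would, in place of code of your own. Each camera call takes 0.05 s, during which the arm holds its last target. There are 200 camera calls.

## Task

The pickle bath has been drained for the night. Lift the parts basket out of the tank by its swinging handle and hang it on the drain stand's hook, hook in the middle of the handle: do not force the stand, and ease the basket down until the hook carries it rather than letting it drop, so that it is left hanging still and level, clear of the tray. Turn the bath's thermostat knob back to the off mark, the long bar of its scale, and leave the jar, the firebrick and the wire spool where they are.

Things in the scene. Friction and masses are not known exactly. Their poses are not given: they have to be found in the camera images.
- bath: Fixed white heated bath, tank 200 (x) by 220 (y) mm outside, steel rim 121 mm high. Origin: on the bench under the tank's middle, z up, front to -x. Opening 160 by 180 mm, inner floor at z = 30 mm, dry. In front a panel slopes at 30 degrees from level from x = -100, z = 115 mm to x = -190, z = 63 mm, with the thermostat and its scale in its middle.
- thermostat (a joint): Thermostat knob angle, rad: 0 = pointer at the off mark (the long thick bar of the scale, straight up the slope), growing clockwise seen from the front; short ticks follow each 0.524 rad. Range -0.7 to 4.7, friction 0.04 N m, no click or stop at off, stays where left. Starts 0.7 to 1.4 from off.
- knob_grip (a point): Point on the knob's axis 28 mm out from the panel, where to grip its bar. z along the axis out of the panel (bath frame: -0.5, 0, 0.866), x along the bar to its pointer end (white line). Black bar 46 mm long, 13 mm thick, 8 to 36 mm out from the panel, on a round skirt 54 mm in diameter and 8 mm high.
- basket: Round open steel slat basket, 108 mm in diameter, 65 mm high, 0.28 to 0.48 kg, empty, standing on the tank floor. Origin: centre of its underside, z up. Its handle's pivots lie at y = +-60 mm, z = 62 mm.
- bail (a joint): Lean of the basket's swinging handle, rad, about the line of its pivots (basket y axis): 0 = upright, positive leans to basket +x, range +-1.2. Light friction (0.01 N m) keeps it where it is left; starts within +-0.6. Lifted by the handle, the basket swings level underneath.
- handle_mid (a point): Middle of the handle's black crossbar, on its centre line at the small peak where the hook belongs, 82 mm from the pivots. z points away from the pivots, y along the bar. Bar 9 mm thick; from 11 to 42 mm either side of the middle it is straight, 74 mm from the pivots; within 11 mm it rises to the peak. 6 mm steel legs run from its ends to the pivots.
- drain_stand: Fixed drain stand: post with a bent 8 mm rod whose end is the hook. Origin: on the bench under the middle of the hook's seat; z up; hook tip to -x, post at x = 112 mm. Tray foot x -80 to 140 mm, 150 mm wide, lip 16 mm high. The rod telescopes and is clamped at a height not measured: seat centre line 190 to 260 mm above the bench. Feel for it (touch at 40 mm/s or slower) or look.
- hook_foot (a point): Point on the bench 65 mm behind the drain stand's origin, under the middle of the rod's level arm; same axes. Rod centre line against the seat's, at stand x: arm 8 mm higher from x = 98 to 34 mm; seat level from 16 to -10 mm; then the upturned tip, 24 mm higher at x = -26 mm (its round top 28 mm). The tip is the highest part.
- jar: Bystander: whitish plastic jar with a blue lid, 72 mm in diameter, 85 mm high, between the bath and the stand, beyond them; origin under its middle.
- firebrick: Bystander: pale pinkish firebrick 120 by 75 by 50 mm, lying to the left of the work; origin under its middle.
- wire_spool: Bystander: wire spool, 60 mm in diameter, 34 mm high, to the right of the work; origin under its middle.
Things that resemble listed ones, but are neither listed nor needed, are in the scene too. Of the things like the basket, leave any that is green; of the rest the larger one is meant.

How it is judged:
By the outcome, as a careful person would: the job done as asked, in the order asked, and still so for the second after the job is handed in, with the robot touching nothing.
It also fails if it takes over 72 s, if anything falls off the work surface, if the arm or the gripper's body presses on something with over 40 N, if the wrist force passes 120 N, or if a joint passes its speed limit or range.

## Working session

There is one attempt and no reset: what is moved stays moved. The work goes in short steps, Python scripts to look and compute and a tool call to move; the robot and the scene stay as the last step left them, time stands still between calls to the robot, and variables do not carry over. Pictures are saved under pics/ and viewed, at most 11 in all, crops included, and the job is handed in when it is done.

Besides the shell and the picture viewer there is one more tool, called after "Emit:" as name([rows], argument=value, ...), one row to a line, values as JSON. play_rows: Moves the arm, as the interface text tells. Its arguments: {"type":"object","properties":{"plan":{"type":"array"},"newtons":{"type":"number"}},"required":["plan"]}

```bash
mkdir -p pics
cat > h.py <<'E'
import numpy as np, cv2
from workcell import bot, grab_frame, regions_of
def cloud(f):
    d=f["depth"];K=f["camera_matrix"];h,w=d.shape
    u,v=np.meshgrid(np.arange(w),np.arange(h))
    c=np.stack([(u-K[0,2])/K[0,0]*d,(v-K[1,2])/K[1,1]*d,d],-1)
    P=(c-f["t"])@f["R"]; P[d==0]=np.nan
    return P
def proj(f,X):
    c=f["R"]@np.asarray(X,float)+f["t"]; p=f["camera_matrix"]@c; return p[:2]/p[2]
E
python3 - <<'E'
from h import *
s=bot.observe();print(s["position"],s["tool_rot"],s["force"],s["clock"])
fs=[]
for n in("top","side"):
    f=grab_frame(n);fs.append(f);P=cloud(f)
    np.savez(f"/tmp/{n}.npz",**f)
    cam=-f["R"].T@f["t"];print(n,"cam",cam.round(3), "fwd",f["R"][2].round(2),"K",f["camera_matrix"][0,0])
    cv2.imwrite(f"pics/{n}0.png",cv2.resize(f["pixels"][...,::-1],(768,576)))
    for t in("bath","thermostat","basket","handle_mid","drain_stand","jar","firebrick","wire_spool"):
        for r in regions_of(t,n):
            q=P[r["mask"]];print(t,round(r["p"],2),r["box"],np.nanmedian(q,0).round(3),np.nanmin(q,0).round(3),np.nanmax(q,0).round(3))
E
```

```text
[ 0.13919908 -0.60896986  0.24473498] [-3.14045019e+00  9.12062991e-05  2.24789729e-01] [-0.14739872  0.4131082   0.51844874] 0.0
top cam [0.54  0.018 1.385] fwd [ 0.07  0.01 -1.  ] K 361.1777130976128
bath 0.64 [171.5, 157.4, 251.1, 247.1] [0.56  0.194 0.096] [ 0.412  0.057 -0.005] [0.758 0.336 0.172]
thermostat 0.47 [208.9, 228.8, 222.3, 239.8] [0.475 0.172 0.108] [0.454 0.148 0.083] [0.496 0.195 0.126]
basket 0.94 [265.3, 213.3, 295.6, 246.8] [ 0.474 -0.056  0.006] [ 0.417 -0.117 -0.005] [0.531 0.001 0.151]
basket 0.79 [194.3, 174.3, 226.9, 210.2] [0.62  0.19  0.037] [0.566 0.126 0.026] [0.677 0.247 0.178]
basket 0.61 [215.2, 121.8, 237.3, 148.2] [0.84  0.144 0.006] [ 0.794  0.101 -0.004] [0.886 0.192 0.116]
basket 0.31 [207.6, 221.6, 226.0, 238.0] [0.475 0.172 0.108] [0.451 0.148 0.083] [0.499 0.198 0.126]
handle_mid 0.66 [204.1, 189.3, 221.7, 193.2] [0.612 0.175 0.17 ] [0.605 0.142 0.164] [0.616 0.203 0.178]
handle_mid 0.61 [226.7, 121.9, 229.3, 124.5] [0.864 0.132 0.108] [0.864 0.132 0.108] [0.864 0.132 0.108]
handle_mid 0.56 [268.1, 223.6, 294.2, 243.7] [ 0.477 -0.052  0.14 ] 
[... 1234 characters left out ...]
 0.167 0.08 ] [0.562 0.104 0.025] [0.714 0.26  0.179]
handle_mid 0.57 [305.5, 189.8, 325.8, 200.4] [ 0.485 -0.048  0.138] [ 0.448 -0.272  0.003] [ 0.578 -0.011  0.149]
handle_mid 0.55 [239.7, 207.8, 255.8, 242.1] [0.61  0.192 0.132] [0.6   0.1   0.027] [0.677 0.26  0.18 ]
handle_mid 0.53 [194.6, 202.0, 200.3, 203.3] [0.853 0.143 0.107] [0.838 0.14  0.105] [0.86  0.149 0.112]
drain_stand 0.96 [262.4, 135.8, 324.7, 204.2] [ 0.658 -0.238  0.008] [ 0.469 -0.583 -0.005] [ 0.864 -0.011  0.238]
jar 0.67 [243.0, 194.5, 262.8, 208.2] [0.701 0.01  0.083] [ 0.611 -0.027  0.053] [0.736 0.143 0.166]
firebrick 0.65 [190.3, 293.9, 234.9, 343.1] [0.542 0.534 0.048] [ 0.487  0.472 -0.002] [0.65  0.568 0.057]
```

Run:
```python
import numpy as np,cv2
f=np.load("/tmp/top.npz")["pixels"][...,::-1];g=np.load("/tmp/side.npz")["pixels"][...,::-1]
a=cv2.resize(f[110:260,160:400],(800,500),interpolation=cv2.INTER_CUBIC)
b=cv2.resize(g[125:290,180:345],(600,600),interpolation=cv2.INTER_CUBIC)
cv2.imwrite("pics/a.png",a);cv2.imwrite("pics/b.png",b)
```

```text
(no output)
```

View pics/a.png

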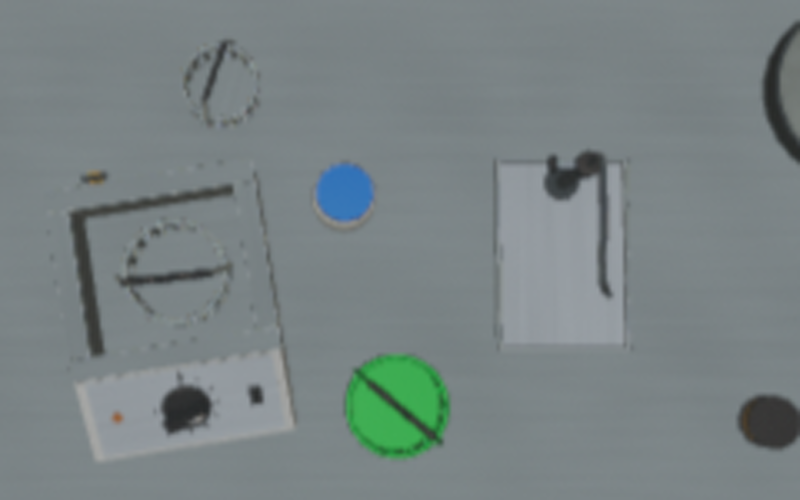

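View pics/b.png

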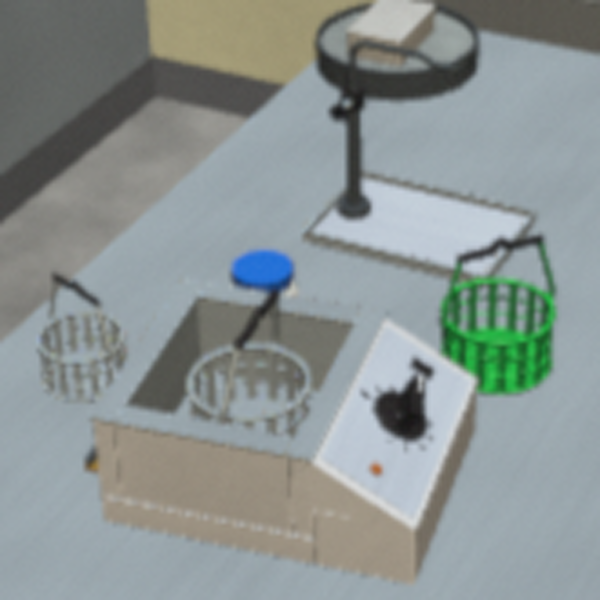

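The top view shows three baskets: green at about (280,230), a small one at (226,135), and one in the tank at (211,192). I choose the one in the tank because it isn't green, is larger than the small one, and stands in the bath. The stand's rod runs to about (342,198) in the full frame. The knob is at (215,231), its bar pointing lower-left to upper-right.

Run:
```python
from h import *
T={n:dict(np.load(f"/tmp/{n}.npz")) for n in("top","side")}
C={n:cloud(T[n]) for n in T}
def box(n,lo,hi):
    P=C[n];return P[np.all((P>lo)&(P<hi),-1)]
for n in T:
    r=box(n,(.4,.03,.117),(.8,.36,.126)); R=cv2.minAreaRect(r[:,:2].astype(np.float32)); print(n,"rim",len(r),R, np.median(r[:,2]))
    b=box(n,(.4,.03,.05),(.8,.36,.126)); print(" bathall",cv2.minAreaRect(b[:,:2].astype(np.float32)))
    t=box(n,(.5,-.36,.004),(.8,-.14,.025)); print(" tray",len(t),cv2.minAreaRect(t[:,:2].astype(np.float32)),np.percentile(t[:,2],[5,50,95]))
    q=box(n,(.5,-.36,.15),(.8,-.14,.30)); q=q[np.argsort(q[:,0])]; print(" rod\n",q[::max(1,len(q)//25)].round(3))
    h=box(n,(.56,.1,.135),(.68,.26,.2)); h=h[np.argsort(h[:,1])]; print(" handle",len(h),"\n",h[::max(1,len(h)//15)].round(3))
```

```text
top rim 1424 ((0.5877969861030579, 0.1904291808605194), (0.27197709679603577, 0.2241533249616623), 9.359811782836914) 0.12156778853193317
 bathall ((0.6164370775222778, 0.1612970530986786), (0.35930514335632324, 0.2909906804561615), 9.379266738891602)
 tray 2132 ((0.6504240036010742, -0.2499445676803589), (0.21933448314666748, 0.2991587519645691), 89.87332916259766) [0.00432129 0.00758486 0.01783463]
 rod
 [[ 0.589 -0.245  0.243]
 [ 0.596 -0.245  0.229]
 [ 0.607 -0.245  0.216]
 [ 0.613 -0.242  0.214]
 [ 0.623 -0.249  0.216]
 [ 0.63  -0.249  0.215]
 [ 0.636 -0.243  0.213]
 [ 0.645 -0.247  0.223]
 [ 0.658 -0.243  0.228]
 [ 0.668 -0.244  0.223]
 [ 0.681 -0.244  0.224]
 [ 0.694 -0.244  0.225]
 [ 0.704 -0.249  0.221]
 [ 0.713 -0.245  0.223]
 [ 0.717 -0.248  0.223]
 [ 0.719 -0.242  0.159]
 [ 0.722 -0.245  0.164]
 [ 0.723 -0.212  0.155]
 [ 0.726 -0.251  0.165]
 [ 0.726 -0.225  0.16 ]
 [ 0.727 -0.23   0.155]
 [ 0.729 -0.241  0.167]
 [ 0.731 -0.223  0.154]
 [ 0.733 -0.238  0.164]
 [ 0.736 -0.242  0.161]
 [ 0.74  -0.249  0.162]]
 handle 79 
 [[0.62  0.134 0.144]
 [0.62  0.14  0.154]
 [0.616 0.
[... 1043 characters left out ...]
43  0.22 ]
 [ 0.715 -0.243  0.158]
 [ 0.717 -0.245  0.152]
 [ 0.718 -0.241  0.219]
 [ 0.72  -0.234  0.166]
 [ 0.721 -0.228  0.155]
 [ 0.723 -0.204  0.153]
 [ 0.723 -0.241  0.192]
 [ 0.725 -0.226  0.16 ]
 [ 0.726 -0.238  0.202]
 [ 0.726 -0.239  0.206]
 [ 0.727 -0.23   0.153]
 [ 0.728 -0.243  0.208]
 [ 0.729 -0.244  0.159]
 [ 0.733 -0.207  0.153]
 [ 0.735 -0.23   0.164]]
 handle 75 
 [[0.611 0.143 0.166]
 [0.613 0.147 0.164]
 [0.609 0.155 0.166]
 [0.607 0.165 0.169]
 [0.612 0.175 0.169]
 [0.604 0.189 0.173]
 [0.607 0.197 0.177]
 [0.601 0.202 0.174]
 [0.605 0.209 0.169]
 [0.608 0.217 0.17 ]
 [0.603 0.226 0.166]
 [0.604 0.231 0.169]
 [0.607 0.232 0.156]
 [0.609 0.235 0.146]
 [0.604 0.24  0.139]]
```

Emit:
play_rows([
  [[0,0,-0.2],[0,0,-1],-1],
  [[0,0,-0.2],[0,0,-1],-1],
  [[0,0,-0.2],[0,0,-1],-1],
  [[0,0,-0.2],[0,0,-1],-1],
  [[0,0,-0.2],[0,0,-1],-1],
  [[0,0,-0.2],[0,0,-1],-1],
  [[0,0,-0.2],[0,0,-1],-1],
  [[0,0,-0.2],[0,0,-1],-1],
  [[0,0,-0.2],[0,0,-1],-1],
  [[0,0,-0.2],[0,0,-1],-1],
  [[1,0.8,0],[0,0,0],-1],
  [[1,0.8,0],[0,0,0],-1],
  [[1,0.8,0],[0,0,0],-1],
  [[1,0.8,0],[0,0,0],-1],
  [[1,0.8,0],[0,0,0],-1],
  [[1,0.8,0],[0,0,0],-1],
])

```text
clock: 2.9
position: [0.2353, -0.4417, 0.2954]
tool_rot: [-3.142, 0.0, 1.725]
force: [1.6, -0.3, 0.2]
grip_width: 0.0853
finger_force: 0.0
```

Emit:
play_rows([
  [[1,0.8,0],[0,0,0],-1],
  [[1,0.8,0],[0,0,0],-1],
  [[1,0.8,0],[0,0,0],-1],
  [[1,0.8,0],[0,0,0],-1],
  [[1,0.8,0],[0,0,0],-1],
  [[1,0.8,0],[0,0,0],-1],
  [[1,0.8,0],[0,0,0],-1],
  [[1,0.8,0],[0,0,0],-1],
  [[1,0.8,0],[0,0,0],-1],
  [[1,0.8,0],[0,0,0],-1],
  [[1,0.8,0],[0,0,0],-1],
  [[1,0.8,0],[0,0,0],-1],
  [[1,0.8,0],[0,0,0],-1],
  [[1,0.8,0],[0,0,0],-1],
  [[1,0.8,0],[0,0,0],-1],
  [[1,0.8,0],[0,0,0],-1],
  [[1,0.8,0],[0,0,0],-1],
  [[1,0.8,0],[0,0,0],-1],
  [[1,0.8,0],[0,0,0],-1],
  [[0.8,0.8,0],[0,0,0],-1],
])

```text
clock: 5.4
position: [0.5547, 0.1089, 0.2953]
tool_rot: [3.141, -0.0, 1.725]
force: [0.0, 0.0, -0.2]
grip_width: 0.0852
finger_force: 0.0
```

Run:
```python
from h import *
f=grab_frame("wrist");np.savez("/tmp/wrist.npz",**f);P=cloud(f)
print("cam",(-f["R"].T@f["t"]).round(3),f["R"].round(2).tolist())
cv2.imwrite("pics/w1.png",cv2.resize(f["pixels"][...,::-1],(768,576)))
for t in("handle_mid","basket","thermostat","bath"):
    for r in regions_of(t,"wrist"):
        q=P[r["mask"]];print(t,round(r["p"],2),r["box"],np.nanmedian(q,0).round(3),np.nanmin(q,0).round(3),np.nanmax(q,0).round(3))
        if t=="handle_mid":
            q=q[q[:,2]>.14]; q=q[np.argsort(q[:,1])]; print(q[::max(1,len(q)//25)].round(3))
```

```text
cam [0.543 0.188 0.424] [[0.99, 0.15, -0.0], [0.15, -0.94, 0.31], [0.05, -0.31, -0.95]]
handle_mid 0.8 [166.9, 240.4, 214.4, 304.6] [ 0.497 -0.025  0.139] [ 0.441 -0.187 -0.002] [0.516 0.093 0.313]
[[ 0.473 -0.057  0.146]
 [ 0.479 -0.054  0.145]
 [ 0.48  -0.053  0.144]
 [ 0.481 -0.052  0.144]
 [ 0.479 -0.051  0.147]
 [ 0.478 -0.051  0.146]
 [ 0.475 -0.05   0.147]
 [ 0.477 -0.049  0.146]
 [ 0.483 -0.049  0.141]
 [ 0.475 -0.048  0.146]
 [ 0.476 -0.048  0.144]
 [ 0.474 -0.047  0.143]
 [ 0.477 -0.047  0.144]
 [ 0.476 -0.046  0.141]
 [ 0.479 -0.046  0.143]
 [ 0.482 -0.045  0.141]
 [ 0.484 -0.044  0.14 ]
 [ 0.484 -0.042  0.14 ]
 [ 0.484 -0.041  0.14 ]
 [ 0.483 -0.039  0.141]
 [ 0.49  -0.037  0.14 ]
 [ 0.49  -0.035  0.141]
 [ 0.489 -0.032  0.14 ]
 [ 0.495 -0.03   0.14 ]
 [ 0.494 -0.029  0.14 ]
 [ 0.497 -0.024  0.141]
 [ 0.499 -0.023  0.14 ]
 [ 0.501 -0.022  0.14 ]
 [ 0.504 -0.019  0.141]
 [ 0.515  0.093  0.312]]
handle_mid 0.67 [427.9, 155.4, 506.1, 195.5] [0.821 0.15  0.106] [ 0.789  0.124 -0.002] [0.938 0.162 0.114]
[]
handle_mid 0.59 [309.5, 56.8, 333.8, 170.9] [0.607 0.192 0.169] [0.6  
[... 299 characters left out ...]
 0.177]
 [0.604 0.193 0.171]
 [0.609 0.197 0.171]
 [0.604 0.2   0.167]
 [0.603 0.204 0.167]
 [0.603 0.207 0.168]
 [0.604 0.21  0.169]
 [0.603 0.214 0.169]
 [0.604 0.217 0.169]
 [0.604 0.22  0.169]
 [0.604 0.224 0.169]
 [0.604 0.227 0.169]
 [0.608 0.23  0.167]
 [0.607 0.239 0.142]]
basket 0.64 [269.3, 61.0, 369.0, 171.0] [0.614 0.192 0.035] [0.563 0.118 0.029] [0.701 0.26  0.178]
basket 0.61 [408.3, 138.2, 512.0, 202.1] [0.845 0.146 0.021] [ 0.729  0.095 -0.002] [0.938 0.188 0.12 ]
thermostat 0.76 [167.6, 87.5, 212.9, 134.8] [0.473 0.175 0.107] [0.44  0.147 0.069] [0.499 0.199 0.125]
thermostat 0.32 [217.0, 303.3, 335.2, 348.7] [ 0.636 -0.196  0.006] [ 0.534 -0.244 -0.002] [0.764 0.13  0.366]
```

View pics/w1.png

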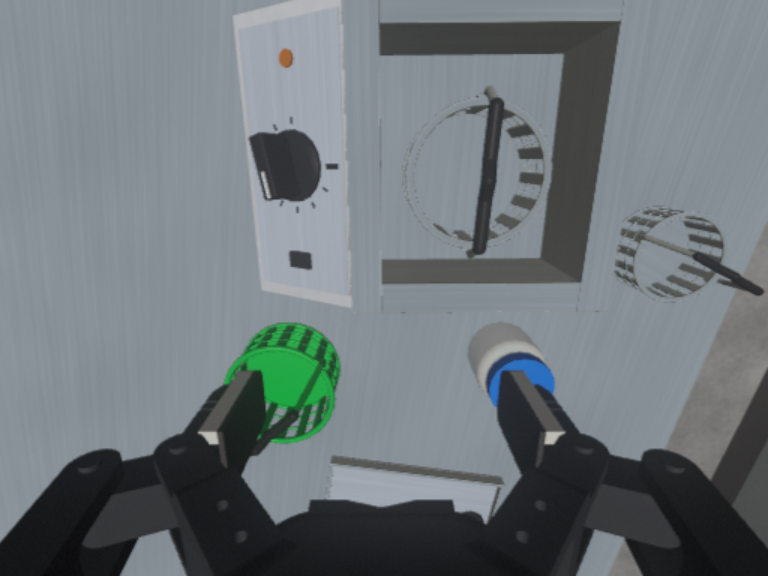

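Run:
```python
from h import *
from scipy.optimize import least_squares
for n in("top","side","wrist"):
    f=dict(np.load(f"/tmp/{n}.npz"));P=cloud(f)
    q=P[np.all((P>(.55,.11,.087))&(P<(.69,.27,.1)),-1)][:,:2]
    if len(q)<8: print(n,len(q));continue
    s=least_squares(lambda c:np.hypot(*(q-c).T)-.0535,[.621,.187],loss="soft_l1",f_scale=.002);print(n,len(q),s.x,np.median(abs(s.fun)))
    h=P[np.all((P>(.56,.1,.160))&(P<(.68,.26,.182)),-1)];p=np.polyfit(h[:,1],h[:,0],1)
    print(" yaw",-np.arctan(p[0]),"x at .187",np.polyval(p,.187), "y ext",h[:,1].min(),h[:,1].max(),len(h))
    k=h[h[:,2]>.1735];print(" peak",k.mean(0),len(k))
```

```text
top 145 [0.62122006 0.18628588] 0.001370754677335155
 yaw 0.1143288583438836 x at .187 0.6097093421803106 y ext 0.1393824517782339 0.23039045475158648 73
 peak [0.60931856 0.18470106 0.17547911] 16
side 219 [0.61928015 0.19005849] 0.002796314875512941
 yaw 0.10545725277239171 x at .187 0.6072762112485216 y ext 0.14343484149977517 0.2353790618933998 57
 peak [0.60428139 0.19587825 0.1771478 ] 5
wrist 1736 [0.61954101 0.18801261] 0.001723045641634273
 yaw 0.10901497745855591 x at .187 0.6078033959953483 y ext 0.14140318110525 0.23274515966676732 1033
 peak [0.60739992 0.18690513 0.17535976] 124
```

Emit:
play_rows([
  [[0.43,0.54,0.56],[0,0,0],-1],
  [[0.43,0.54,0.56],[0,0,0],-1],
  [[0.43,0.54,0.56],[0,0,0],-1],
  [[0.43,0.54,0.56],[0,0,0],-1],
  [[0,0,0],[-1,0,0.3],-1],
  [[0,0,0],[0,0,0],-1],
])

```text
clock: 6.4
position: [0.5999, 0.1593, 0.2386]
tool_rot: [2.992, -0.003, 1.681]
force: [1.0, 0.1, 0.2]
grip_width: 0.0853
finger_force: 0.0
```

```bash
cat >> h.py <<'E'
from scipy.spatial.transform import Rotation as Rn
def need(target):
    "units in tool axes from measured TCP to target"
    s=bot.observe();R=Rn.from_euler("xyz",s["tool_rot"]).as_matrix()
    print("pos",np.round(s["position"],4),"tool axes",R.T.round(3).tolist(),"units",(R.T@(np.array(target)-s["position"])/.025).round(2))
E
python3 -c "
from h import *
need((.6127,.160,.160))"
```

```text
pos [0.5999 0.1593 0.2386] tool axes [[-0.11, 0.994, 0.003], [0.983, 0.109, 0.149], [0.148, 0.019, -0.989]] units [-0.04  0.04  3.18]
```

Emit:
play_rows([
  [[0,0,0.8],[0,0,0],-1],
  [[0,0,0.8],[0,0,0],-1],
  [[0,0.04,0.8],[0,0,0],-1],
  [[0,0,0.78],[0,0,0],-1],
  [[0,0,0],[0,0,0],0],
  [[0,0,0],[0,0,0],0.5],
  [[0,0,0],[0,0,0],1],
  [[0,0,0],[0,0,0],1],
  [[0,0,0],[0,0,0],1],
  [[0,0,0],[0,0,0],1],
  [[0,0,0],[0,0,0],1],
], newtons=70)

```text
clock: 7.78
position: [0.614, 0.1603, 0.1615]
tool_rot: [2.991, -0.003, 1.68]
force: [-1.4, -0.8, 4.6]
grip_width: 0.0061
finger_force: 68.4
```

Run:
```python
from h import *
print({k:np.round(v,3) for k,v in bot.observe().items() if k in("grip_width","force","finger_force")})
f=grab_frame("wrist");g=grab_frame("side")
a=cv2.resize(f["pixels"][...,::-1],(512,384));u,v=proj(g,(.61,.17,.16)).astype(int)
b=cv2.resize(g["pixels"][v-32:v+32,u-25:u+23,::-1],(288,384),interpolation=cv2.INTER_CUBIC)
cv2.imwrite("pics/w2.png",np.hstack([a,b]))
```

```text
{'force': array([-1.38 , -0.753,  4.554]), 'finger_force': np.float64(68.367), 'grip_width': np.float64(0.006)}
```

View pics/w2.png

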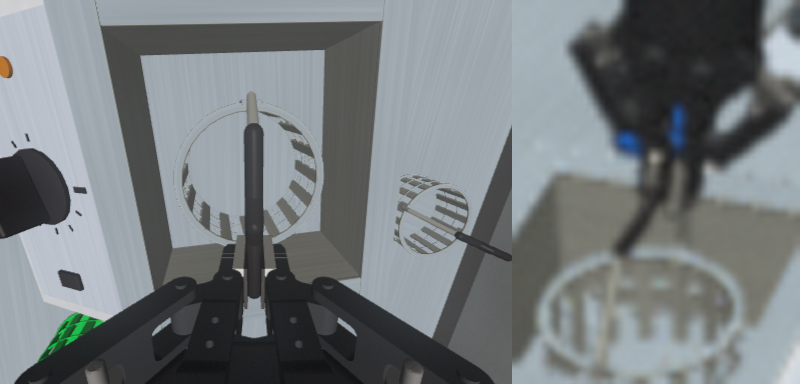

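Emit:
play_rows([
  [[0,0.03,-0.2],[0,0,0],1],
  [[0,0.06,-0.4],[0,0,0],1],
  [[0,0.06,-0.4],[0,0,0],1],
  [[0,0.06,-0.4],[0,0,0],1],
  [[0,0.06,-0.4],[0,0,0],1],
  [[0,0.06,-0.4],[0,0,0],1],
  [[0,0.06,-0.4],[0,0,0],1],
  [[0,0.06,-0.4],[0,0,0],1],
  [[0,0.06,-0.4],[0,0,0],1],
  [[0,0.06,-0.4],[0,0,0],1],
  [[0,0.06,-0.4],[0,0,0],1],
  [[0,0.06,-0.4],[0,0,0],1],
  [[0,0.06,-0.4],[0,0,0],1],
  [[0,0.06,-0.4],[0,0,0],1],
  [[0,0.06,-0.4],[0,0,0],1],
  [[0,0.03,-0.2],[0,0,0],1],
  [[0,0,0],[0,0,0],1],
])

```text
clock: 10.0
position: [0.6137, 0.1598, 0.3128]
tool_rot: [2.991, -0.003, 1.68]
force: [-0.3, 0.5, -2.9]
grip_width: 0.0071
finger_force: 68.3
```

Run:
```python
from h import *
s=bot.observe();print(s["force"],s["moment"],s["grip_width"])
for n in("top","side"):
    f=grab_frame(n);P=cloud(f)
    for r in regions_of("basket",n)+regions_of("handle_mid",n):
        q=P[r["mask"]];m=np.nanmedian(q,0)
        if m[2]>.13: print(n,r["box"],m.round(3),np.nanpercentile(q,5,axis=0).round(3),np.nanpercentile(q,95,axis=0).round(3))
    if n=="side":
        u,v=proj(f,(.61,.17,.25)).astype(int)
        cv2.imwrite("pics/s3.png",cv2.resize(f["pixels"][v-50:v+50,u-50:u+50,::-1],(500,500),interpolation=cv2.INTER_CUBIC))
```

```text
[-0.29993834  0.51225811 -2.91840149] [-0.02829302  0.2643833   0.00945608] 0.007060479235060061
side [227.0, 166.2, 268.9, 220.4] [0.616 0.194 0.209] [ 0.566 -0.121  0.002] [0.801 0.243 0.3  ]
side [236.5, 172.5, 253.8, 203.2] [0.607 0.219 0.318] [0.602 0.181 0.254] [0.61  0.249 0.326]
```

View pics/s3.png

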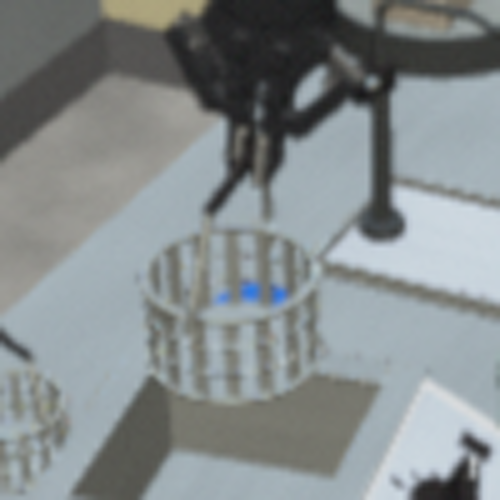

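Emit:
play_rows([
  [[0,0,0],[0.25,0,0.18],1],
  [[0,0,0],[0.25,0,0.18],1],
  [[0,0,0],[0.25,0,0.19],1],
  [[0,0,0],[0.25,0,0.18],1],
  [[-0.3,-0.1,0],[0,0,0],1],
  [[-0.6,-0.2,0],[0,0,0],1],
  [[-0.8,-0.25,0],[0,0,0],1],
  [[-0.9,-0.25,0],[0,0,0],1],
  [[-1,-0.3,0],[0,0,0],1],
  [[-1,-0.3,0],[0,0,0],1],
  [[-1,-0.3,0],[0,0,0],1],
  [[-1,-0.3,0],[0,0,0],1],
  [[-1,-0.3,0],[0,0,0],1],
  [[-1,-0.3,0],[0,0,0],1],
  [[-1,-0.3,0],[0,0,0],1],
  [[-1,-0.3,0],[0,0,0],1],
  [[-1,-0.3,0],[0,0,0],1],
  [[-1,-0.3,0],[0,0,0],1],
  [[-1,-0.3,0],[0,0,0],1],
  [[-1,-0.3,0],[0,0,0],1],
])

```text
clock: 12.8
position: [0.5023, -0.2068, 0.3087]
tool_rot: [-3.141, -0.01, 1.57]
force: [-0.3, 0.5, -2.9]
grip_width: 0.0066
finger_force: 68.3
```

Emit:
play_rows([
  [[-1,-0.3,0],[0,0,0],1],
  [[-0.8,-0.25,0],[0,0,0],1],
  [[-0.6,-0.15,0],[0,0,0],1],
  [[-0.3,-0.1,0],[0,0,0],1],
  [[0,0,0],[0,0,0],1],
  [[0,0,0],[0,0,0],1],
])

```text
clock: 13.55
position: [0.4839, -0.272, 0.3077]
tool_rot: [-3.141, -0.012, 1.572]
force: [-0.5, -0.0, -2.1]
grip_width: 0.0064
finger_force: 68.3
```

Run:
```python
from h import *
need((.49,-.272,.26))
out=[]
for n in("top","side"):
    f=grab_frame(n);P=cloud(f);np.savez(f"/tmp/{n}2.npz",**f)
    u,v=proj(f,(.52,-.245,.25)).astype(int);w=60 if n=="side" else 40
    out.append(cv2.resize(f["pixels"][v-w:v+w,u-w:u+w,::-1],(400,400),interpolation=cv2.INTER_CUBIC))
    s=P[np.all((P>(.42,-.34,.29))&(P<(.58,-.19,.40)),-1)&(f["pixels"].max(-1)<90)]
    b=P[np.all((P>(.41,-.33,.15))&(P<(.58,-.16,.26)),-1)];print(n,"basket",np.percentile(b,[1,50,99],axis=0).round(3).tolist())
    q=s[(s[:,1]>-.26)];q=q[np.argsort(q[:,1])];print(q[::max(1,len(q)//14)].round(3))
cv2.imwrite("pics/p4.png",np.hstack(out))
```

```text
pos [ 0.4839 -0.272   0.3077] tool axes [[-0.001, 1.0, 0.012], [1.0, 0.001, -0.001], [-0.001, 0.012, -1.0]] units [-0.02  0.25  1.91]
top basket [[0.43, -0.294, 0.175], [0.486, -0.249, 0.182], [0.536, -0.191, 0.247]]
[[ 0.516 -0.26   0.347]
 [ 0.489 -0.259  0.317]
 [ 0.5   -0.257  0.368]
 [ 0.484 -0.252  0.321]
 [ 0.484 -0.247  0.327]
 [ 0.487 -0.242  0.324]
 [ 0.487 -0.24   0.323]
 [ 0.486 -0.236  0.315]
 [ 0.486 -0.233  0.315]
 [ 0.483 -0.227  0.313]
 [ 0.486 -0.223  0.318]
 [ 0.483 -0.219  0.313]
 [ 0.486 -0.215  0.316]
 [ 0.483 -0.209  0.317]
 [ 0.486 -0.206  0.316]
 [ 0.483 -0.201  0.314]]
side basket [[0.425, -0.301, 0.175], [0.478, -0.224, 0.211], [0.533, -0.182, 0.252]]
[[ 0.522 -0.26   0.367]
 [ 0.475 -0.259  0.345]
 [ 0.484 -0.258  0.374]
 [ 0.493 -0.258  0.395]
 [ 0.467 -0.257  0.351]
 [ 0.492 -0.257  0.4  ]
 [ 0.491 -0.256  0.381]
 [ 0.498 -0.256  0.38 ]
 [ 0.524 -0.255  0.365]
 [ 0.54  -0.254  0.389]
 [ 0.489 -0.253  0.367]
 [ 0.47  -0.252  0.371]
 [ 0.496 -0.249  0.39 ]
 [ 0.48  -0.236  0.314]
 [ 0.481 -0.199  0.318]]
```

View pics/p4.png

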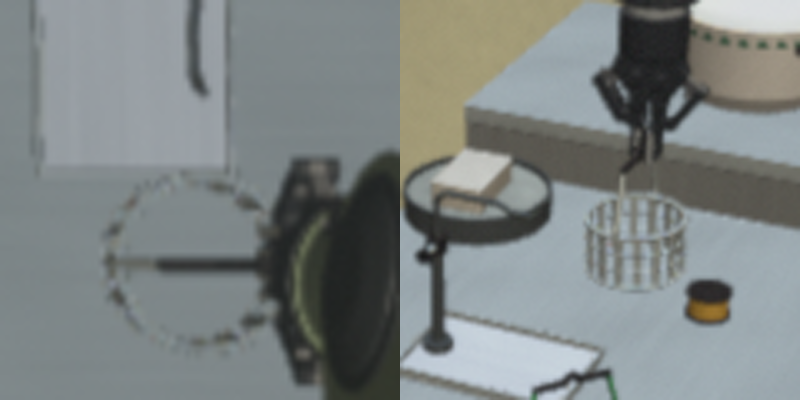

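Emit:
play_rows([
  [[0,0,0.2],[0,0,0],1],
  [[0,0,0.4],[0,0,0],1],
  [[0,0,0.4],[0,0,0],1],
  [[0,0,0.4],[0,0,0],1],
  [[0,0,0.4],[0,0,0],1],
  [[0,0,0.3],[0,0,0],1],
  [[0,0,0.1],[0,0,0],1],
  [[0,0.05,0],[0,0,0],1],
  [[0,0.1,0],[0,0,0],1],
  [[0,0.15,0],[0,0,0],1],
  [[0,0.2,0],[0,0,0],1],
  [[0,0.2,0],[0,0,0],1],
  [[0,0.2,0],[0,0,0],1],
  [[0,0.2,0],[0,0,0],1],
  [[0,0.2,0],[0,0,0],1],
  [[0,0.2,0],[0,0,0],1],
  [[0,0.2,0],[0,0,0],1],
  [[0,0.2,0],[0,0,0],1],
  [[0,0.2,0],[0,0,0],1],
  [[0,0.2,0],[0,0,0],1],
])

```text
clock: 16.15
position: [0.5414, -0.2721, 0.2526]
tool_rot: [-3.141, -0.012, 1.571]
force: [-0.6, 0.1, -2.6]
grip_width: 0.0067
finger_force: 68.4
```

Run:
```python
from h import *
need((.617,-.272,.253));print(bot.observe()["force"])
g=grab_frame("side");P=cloud(g)
u,v=proj(g,(.57,-.245,.24)).astype(int)
cv2.imwrite("pics/p5.png",cv2.resize(g["pixels"][v-50:v+50,u-50:u+50,::-1],(600,600),interpolation=cv2.INTER_CUBIC))
m=(P>(.5,-.27,.2))&(P<(.62,-.19,.28));s=P[m.all(-1)&(g["pixels"].max(-1)<90)];print(s[np.argsort(s[:,0])][::max(1,len(s)//25)].round(3))
```

```text
pos [ 0.5414 -0.2721  0.2526] tool axes [[0.0, 1.0, 0.012], [1.0, 0.0, -0.001], [-0.001, 0.012, -1.0]] units [ 0.    3.02 -0.02]
[-0.5908315   0.09576738 -2.61827271]
[[ 0.524 -0.266  0.277]
 [ 0.526 -0.263  0.266]
 [ 0.528 -0.269  0.255]
 [ 0.529 -0.269  0.275]
 [ 0.53  -0.264  0.256]
 [ 0.533 -0.23   0.271]
 [ 0.535 -0.257  0.262]
 [ 0.537 -0.23   0.266]
 [ 0.538 -0.263  0.267]
 [ 0.538 -0.224  0.264]
 [ 0.539 -0.225  0.267]
 [ 0.539 -0.266  0.274]
 [ 0.541 -0.241  0.264]
 [ 0.542 -0.264  0.262]
 [ 0.543 -0.265  0.269]
 [ 0.543 -0.257  0.265]
 [ 0.544 -0.26   0.247]
 [ 0.546 -0.261  0.279]
 [ 0.548 -0.259  0.263]
 [ 0.555 -0.266  0.259]
 [ 0.557 -0.261  0.256]
 [ 0.559 -0.266  0.262]
 [ 0.586 -0.236  0.232]
 [ 0.59  -0.238  0.222]
 [ 0.591 -0.24   0.229]
 [ 0.596 -0.242  0.227]
 [ 0.601 -0.244  0.213]
 [ 0.609 -0.243  0.211]
 [ 0.615 -0.247  0.208]
 [ 0.618 -0.236  0.213]]
```

View pics/p5.png

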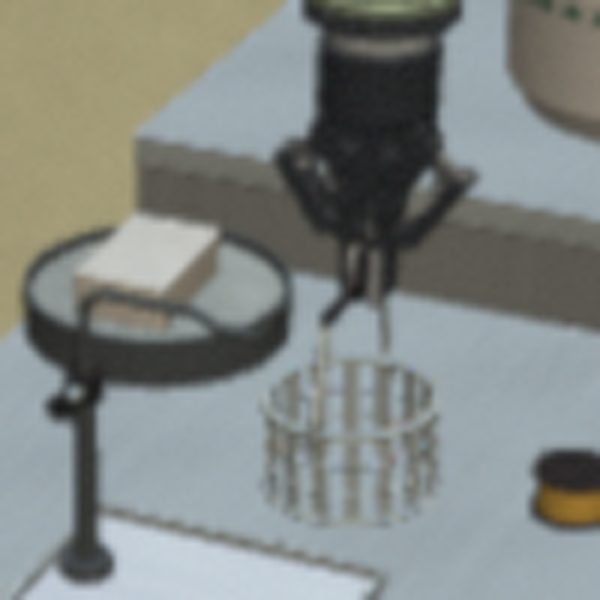

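The side view shows the basket hanging level. Its bar (about 340,300) is in line with the hook tip (about 240,330) and above it.

Emit:
play_rows([
  [[0,0.2,0],[0,0,0],1],
  [[0,0.2,0],[0,0,0],1],
  [[0,0.2,0],[0,0,0],1],
  [[0,0.2,0],[0,0,0],1],
  [[0,0.2,0],[0,0,0],1],
  [[0,0.2,0],[0,0,0],1],
  [[0,0.2,0],[0,0,0],1],
  [[0,0.2,0],[0,0,0],1],
  [[0,0.2,0],[0,0,0],1],
  [[0,0.2,0],[0,0,0],1],
  [[0,0.2,0],[0,0,0],1],
  [[0,0.2,0],[0,0,0],1],
  [[0,0.2,0],[0,0,0],1],
  [[0,0.2,0],[0,0,0],1],
  [[0,0.15,0],[0,0,0],1],
  [[0,0.05,0],[0,0,0],1],
  [[0,0,0],[0,0,0],1],
  [[0,0,0],[0,0,0],1],
])

```text
clock: 18.45
position: [0.616, -0.2721, 0.2526]
tool_rot: [-3.14, -0.011, 1.571]
force: [0.5, -0.8, -2.6]
grip_width: 0.0066
finger_force: 68.3
```

Run:
```python
from h import *
need((.617,-.272,.253));print(bot.observe()["force"])
out=[]
for n in("top","side"):
    f=grab_frame(n)
    u,v=proj(f,(.62,-.245,.23)).astype(int);w=40 if n=="side" else 30
    out.append(cv2.resize(f["pixels"][v-w:v+w,u-w:u+w,::-1],(400,400),interpolation=cv2.INTER_CUBIC))
cv2.imwrite("pics/p6.png",np.hstack(out))
```

```text
pos [ 0.616  -0.2721  0.2526] tool axes [[0.0, 1.0, 0.011], [1.0, 0.0, -0.001], [-0.001, 0.011, -1.0]] units [ 0.01  0.04 -0.02]
[ 0.50502438 -0.76679093 -2.55551222]
```

View pics/p6.png

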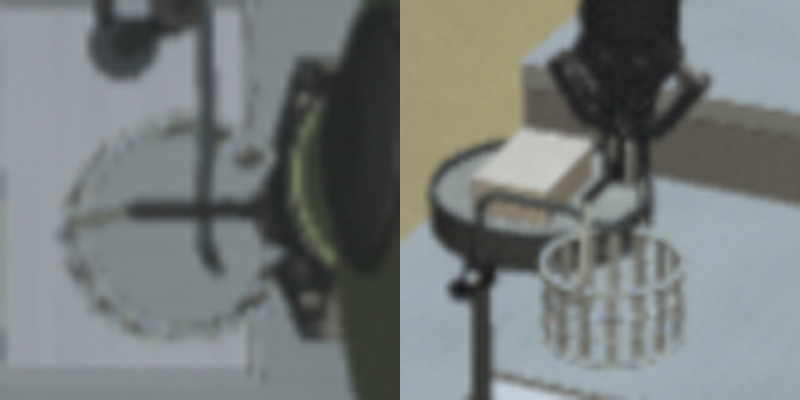

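Emit:
play_rows([
  [[0,0.02,0.16],[0,0,0],1],
  [[0,0.02,0.16],[0,0,0],1],
  [[0,0,0.16],[0,0,0],1],
  [[0,0,0.16],[0,0,0],1],
  [[0,0,0.16],[0,0,0],1],
  [[0,0,0.16],[0,0,0],1],
  [[0,0,0.12],[0,0,0],1],
  [[0,0,0.08],[0,0,0],1],
  [[0,0,0.05],[0,0,0],1],
  [[0,0,0.05],[0,0,0],1],
  [[0,0,0],[0,0,0],1],
])

```text
clock: 19.92
position: [0.6171, -0.2717, 0.221]
tool_rot: [-3.14, -0.012, 1.571]
force: [-0.7, -0.2, -2.8]
grip_width: 0.0066
finger_force: 68.3
```

Emit:
play_rows([
  [[0,0,0.05],[0,0,0],1],
  [[0,0,0.05],[0,0,0],1],
  [[0,0,0.05],[0,0,0],1],
  [[0,0,0],[0,0,0],1],
])

```text
clock: 20.42
position: [0.617, -0.2717, 0.2172]
tool_rot: [-3.14, -0.012, 1.571]
force: [0.2, -0.2, -2.7]
grip_width: 0.0062
finger_force: 68.3
```

Emit:
play_rows([
  [[0,0,0.05],[0,0,0],1],
  [[0,0,0.05],[0,0,0],1],
  [[0,0,0],[0,0,0],1],
])

```text
clock: 20.8
position: [0.617, -0.2717, 0.2147]
tool_rot: [-3.14, -0.012, 1.571]
force: [-0.4, -0.3, -2.1]
grip_width: 0.0066
finger_force: 68.4
```

Emit:
play_rows([
  [[0,0,0.05],[0,0,0],1],
  [[0,0,0.05],[0,0,0],1],
  [[0,0,0],[0,0,0],1],
])

```text
clock: 21.18
position: [0.617, -0.2716, 0.2122]
tool_rot: [-3.14, -0.012, 1.571]
force: [-0.1, 0.5, -2.4]
grip_width: 0.0067
finger_force: 68.4
```

Emit:
play_rows([
  [[0,0,0.04],[0,0,0],1],
  [[0,0,0.04],[0,0,0],1],
  [[0,0,0],[0,0,0],1],
])

```text
clock: 21.55
position: [0.6171, -0.2717, 0.2104]
tool_rot: [-3.141, -0.011, 1.571]
force: [-0.7, -1.1, -0.8]
grip_width: 0.0064
finger_force: 68.6
```

Emit:
play_rows([
  [[0,0,0.04],[0,0,0],1],
  [[0,0,0],[0,0,0],1],
])

```text
clock: 21.8
position: [0.6172, -0.2718, 0.2096]
tool_rot: [-3.141, -0.011, 1.571]
force: [-0.6, -0.9, 4.1]
grip_width: 0.0067
finger_force: 69.2
```

Emit:
play_rows([
  [[0,0,-0.02],[0,0,0],1],
  [[0,0,0],[0,0,0],1],
  [[0,0,0],[0,0,0],0.85],
  [[0,0,0],[0,0,0],0.8],
  [[0,0,0],[0,0,0],0.75],
  [[0,0,0],[0,0,0],0.7],
  [[0,0,0],[0,0,0],0.65],
  [[0,0,0],[0,0,0],0.6],
  [[0,0,0],[0,0,0],0.5],
  [[0,0,0],[0,0,0],0.4],
  [[0,0,0],[0,0,0],0.2],
  [[0,0,0],[0,0,0],0.2],
], newtons=20)

```text
clock: 23.3
position: [0.6171, -0.2716, 0.2098]
tool_rot: [-3.141, -0.012, 1.571]
force: [-0.3, 0.9, 0.5]
grip_width: 0.0339
finger_force: 0.0
```

Run:
```python
from h import *
s=bot.observe();print(s["force"],s["moment"])
out=[]
for n in("top","side"):
    f=grab_frame(n);P=cloud(f)
    b=P[np.all((P>(.54,-.32,.05))&(P<(.69,-.17,.175)),-1)];print(n,np.percentile(b,[1,50,99],axis=0).round(3).tolist())
    for lo,hi in((.065,.09),(.13,.15)):
        for k in (0,1):
            m=b[:,k]; z=b[(b[:,2]>lo)&(b[:,2]<hi)]; 
            if len(z)>20: print(n,lo,"slope axis",k,np.polyfit(z[:,k],z[:,2],1)[0].round(3),len(z))
    u,v=proj(f,(.62,-.245,.17)).astype(int);w=40 if n=="side" else 30
    out.append(cv2.resize(f["pixels"][v-w:v+w,u-w:u+w,::-1],(400,400),interpolation=cv2.INTER_CUBIC))
cv2.imwrite("pics/p7.png",np.hstack(out))
```

```text
[-0.32875639  0.8563796   0.54278858] [-0.02067709  0.0087422  -0.02230195]
top [[0.564, -0.294, 0.077], [0.614, -0.243, 0.084], [0.673, -0.189, 0.15]]
top 0.065 slope axis 0 -0.003 497
top 0.065 slope axis 1 0.006 497
top 0.13 slope axis 0 -0.006 128
top 0.13 slope axis 1 0.025 128
side [[0.561, -0.302, 0.078], [0.615, -0.23, 0.111], [0.668, -0.181, 0.162]]
side 0.065 slope axis 0 0.001 180
side 0.065 slope axis 1 0.008 180
side 0.13 slope axis 0 0.009 165
side 0.13 slope axis 1 0.006 165
```

View pics/p7.png

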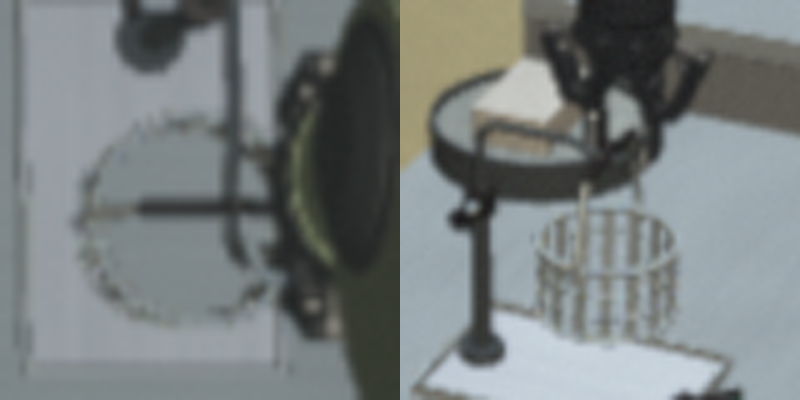

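Emit:
play_rows([
  [[0,0,-0.2],[0,0,0],0.2],
  [[0,0,-0.3],[0,0,0],0.2],
  [[0,0,-0.5],[0,0,0],0.2],
  [[0,0,-0.8],[0,0,0],0.2],
  [[0,0,-1],[0,0,0],0.2],
  [[0,0,-1],[0,0,0],0.2],
  [[0,0,-1],[0,0,0],0.2],
])

```text
clock: 24.28
position: [0.6172, -0.2729, 0.3321]
tool_rot: [3.142, -0.011, 1.571]
force: [0.1, -0.3, -0.3]
grip_width: 0.0342
finger_force: 0.0
```

Run:
```python
from h import *
for n in("top","side","wrist"):
    f=dict(np.load(f"/tmp/{n}.npz"));P=cloud(f);px=f["pixels"].astype(int)
    m=np.all((P>(.40,.05,.06))&(P<(.54,.30,.119)),-1)&(px.min(-1)>120)
    q=P[m]
    for _ in range(6):
        c=q.mean(0);nv=np.linalg.svd(q-c)[2][2];nv*=np.sign(nv[2]);q=P[m];q=q[abs((q-c)@nv)<.003]
    yaw=np.arctan2(-nv[1],-nv[0]);print(n,len(q),"n",nv.round(3),"yaw",yaw,"slope",np.degrees(np.arccos(nv[2])),"c",c.round(4))
    print("  rect",cv2.minAreaRect(q[:,:2].astype(np.float32)))
    # knob: dark points off panel
    mk=np.all((P>(.40,.1,.05))&(P<(.53,.24,.16)),-1)&(px.max(-1)<110)
    k=P[mk];d=(k-c)@nv;b=k[(d>.02)&(d<.04)];b2=k[(d>.031)&(d<.040)]
    for nm,w in(("bar",b),("bartop",b2)):
        if len(w)>5:
            ex=np.array([-nv[0]*0,0,0]); up=np.array([np.cos(yaw)*nv[2],np.sin(yaw)*nv[2],np.hypot(nv[0],nv[1])]);right=np.cross(up,nv)
            uv=np.c_[(w-c)@right,(w-c)@up].astype(np.float32);r=cv2.minAreaRect(uv);ctr=c+r[0][0]*right+r[0][1]*up
            v=np.linalg.svd(uv-uv.mean(0))[2][0];print(" ",nm,len(w),r,"mean d",((w-c)@nv).mean().round(4),"ctr on panel",ctr.round(4),"angle cw from up",np.arctan2(v[0],v[1])%np.pi)
```

```text
top 1087 n [-0.496 -0.084  0.864] yaw 0.16844529613398948 slope 30.193008294831735 c [0.4794 0.1733 0.0914]
  rect ((0.48262640833854675, 0.17320328950881958), (0.09906918555498123, 0.22037208080291748), 9.327065467834473)
  bar 66 ((0.00057193823158741, -0.0012069493532180786), (0.04624298959970474, 0.015665030106902122), 14.934003829956055) mean d 0.0316 ctr on panel [0.4784 0.1725 0.0908] angle cw from up 1.3477172
  bartop 42 ((0.0005694311112165451, -0.0012783799320459366), (0.046231258660554886, 0.014771285466849804), 13.513819694519043) mean d 0.0346 ctr on panel [0.4784 0.1725 0.0907] angle cw from up 1.3513196
side 742 n [-0.45  -0.044  0.892] yaw 0.09716562961923371 slope 26.857260973699816 c [0.4742 0.1816 0.0881]
  rect ((0.48367059230804443, 0.1787462830543518), (0.11510339379310608, 0.22512520849704742), 6.704697132110596)
  bar 60 ((0.00582866370677948, 0.001218295656144619), (0.04755916818976402, 0.01383032463490963), 13.582317352294922) mean d 0.031 ctr on panel [0.4758 0.1759 0.0887] angle cw from up 1.2082877
  bartop 36 ((0.004981303587555885, 0.0003512520343065262), (0.04535941779613495, 0.012542725540697575), 13.582317352294922) mean d 0.0353 ctr on panel [0.475  0.1767 0.0883] angle cw from up 1.2691122
wrist 10800 n [-0.494 -0.08   0.866] yaw 0.16154243670026372 slope 30.0121669103673 c [0.4779 0.1877 0.092 ]
  rect ((0.4812137186527252, 0.17461742460727692), (0.10064414143562317, 0.22040122747421265), 9.175437927246094)
  bar 705 ((0.013277819380164146, -0.003084133379161358), (0.04574601724743843, 0.012941937893629074), 14.85683822631836) mean d 0.0304 ctr on panel [0.4774 0.1741 0.0905] angle cw from up 1.32134
  bartop 385 ((0.013416456058621407, -0.003056049346923828), (0.04512159526348114, 0.012919685803353786), 15.138299942016602) mean d 0.0344 ctr on panel [0.4774 0.174  0.0905] angle cw from up 1.3069335
```

Emit:
play_rows([
  [[1,-0.35,0],[0,0,0],0.2],
  [[1,-0.35,0],[0,0,0],0.2],
  [[1,-0.35,0],[0,0,0],0.2],
  [[1,-0.35,0],[0,0,0],0.2],
  [[1,-0.35,0],[0,0,0],0.2],
  [[1,-0.35,0],[0,0,0],0.2],
  [[1,-0.35,0],[0,0,0],0.2],
  [[1,-0.35,0],[0,0,0],0.2],
  [[1,-0.35,0],[0,0,0],0.2],
  [[1,-0.35,0],[0,0,0],0.2],
  [[1,-0.35,0.1],[0,0,0],0.2],
  [[1,-0.35,0.1],[0,0,0],0.2],
  [[1,-0.35,0.1],[0,0,0],0.2],
  [[1,-0.35,0.1],[0,0,0],0.2],
  [[1,-0.35,0.1],[0,0,0],0.2],
  [[1,-0.35,0.1],[0,0,0],0.2],
  [[1,-0.35,0.2],[0,0,0],0.2],
  [[0.7,-0.35,0.2],[0,0,0],0.2],
  [[0,0,0],[0,0,0],0.2],
])

```text
clock: 26.65
position: [0.4592, 0.171, 0.311]
tool_rot: [-3.142, -0.012, 1.573]
force: [-0.6, 0.3, 0.3]
grip_width: 0.0345
finger_force: 0.0
```

```bash
cat >> h.py <<'E'
n=np.array([-.4935,-.080,.866]);n/=np.linalg.norm(n)
yawb=np.arctan2(-n[1],-n[0]);right=np.array([np.sin(yawb),-np.cos(yawb),0]);up=np.cross(n,right)
ctr=np.array([.4776,.1738,.0905])
def knobR(th):
    b=np.cos(th)*up+np.sin(th)*right; z=-n; x=-b; return np.c_[x,np.cross(z,x),z]
def knob(th,out):
    s=bot.observe();R=Rn.from_euler("xyz",s["tool_rot"]).as_matrix();T=knobR(th)
    d=ctr+out*n-s["position"]
    print("pos",np.round(s["position"],4),"q",np.round(s["qpos"],2),"rot units",(Rn.from_matrix(R.T@T).as_rotvec()/.15).round(2),"shift units now",(R.T@d/.025).round(2),"in target frame",(T.T@d/.025).round(2))
E
python3 -c "
from h import *
print(up,right)
knob(1.31,.067)"
```

```text
[0.85488423 0.13858306 0.49996768] [ 0.16001848 -0.98711402  0.        ]
pos [0.4592 0.171  0.311 ] q [ 0.17  0.31 -0.8   1.84  0.24  1.09 -0.71] rot units [-3.5  -0.25 -2.75] shift units now [-0.18 -0.59  6.5 ] in target frame [ 0.96 -3.64  5.33]
```

Emit:
play_rows([
  [[0,0,0],[-0.7,-0.05,-0.55],0.2],
  [[0,0,0],[-0.7,-0.05,-0.55],0.2],
  [[0,0,0],[-0.7,-0.05,-0.55],0.2],
  [[0,0,0],[-0.7,-0.05,-0.55],0.2],
  [[0,0,0],[-0.7,-0.05,-0.55],0.2],
  [[0,0,0],[0,0,0],0.2],
  [[0,0,0],[0,0,0],0.2],
])

```text
clock: 27.52
position: [0.4605, 0.1696, 0.3109]
tool_rot: [2.633, 0.128, 1.954]
force: [0.2, 0.1, 0.2]
grip_width: 0.0345
finger_force: 0.0
```

```bash
python3 -c "
from h import *
knob(1.31,.067)"
```

```text
pos [0.4605 0.1696 0.3109] q [ 0.19  0.06 -0.82  2.21  0.6   0.49 -0.69] rot units [-0.01  0.01 -0.03] shift units now [ 1.02 -3.65  5.31] in target frame [ 1.03 -3.66  5.31]
```

Emit:
play_rows([
  [[0.17,-0.61,0.88],[0,0,0],0.2],
  [[0.17,-0.61,0.88],[0,0,0],0.2],
  [[0.17,-0.61,0.88],[0,0,0],0.2],
  [[0.17,-0.61,0.88],[0,0,0],0.2],
  [[0.17,-0.61,0.88],[0,0,0],0.2],
  [[0.17,-0.61,0.88],[0,0,0],0.2],
  [[0,0,0],[0,0,0],0.2],
])

```text
clock: 28.4
position: [0.4439, 0.1684, 0.1466]
tool_rot: [2.637, 0.126, 1.954]
force: [0.9, -0.6, -0.5]
grip_width: 0.034
finger_force: 0.0
```

Run:
```python
from h import *
knob(1.31,.027)
f=grab_frame("wrist");P=cloud(f);px=f["pixels"].astype(int)
cv2.imwrite("pics/w8.png",cv2.resize(f["pixels"][...,::-1],(768,576)))
k=P[np.all((P>(.40,.1,.05))&(P<(.53,.24,.16)),-1)&(px.max(-1)<110)];d=(k-ctr)@n
w=k[(d>.03)&(d<.042)];print(len(w))
if len(w)>20:
    r=cv2.minAreaRect(np.c_[(w-ctr)@right,(w-ctr)@up].astype(np.float32));print(r)
```

```text
pos [0.4439 0.1684 0.1466] q [ 0.05  0.45 -0.83  2.43  1.75  0.57 -1.87] rot units [-0.03 -0.   -0.03] shift units now [-0.02  0.07  1.54] in target frame [-0.02  0.06  1.54]
1140
((-0.0005563497543334961, -0.001751333475112915), (0.04608346149325371, 0.013007241301238537), 13.205803871154785)
```

View pics/w8.png

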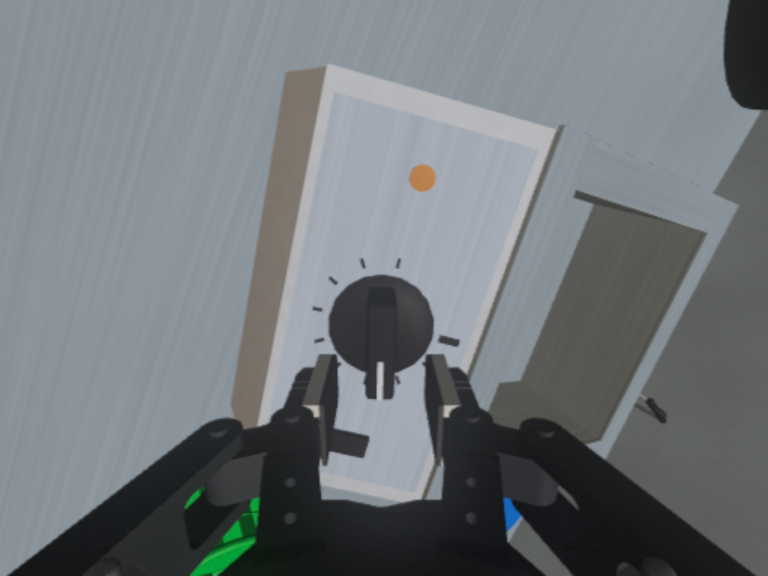

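The wrist view looks along the knob axis. The bar (380,340) is centred between the pads, its white pointer is at (380,380), and the off mark is at (449,341). Next I descend and grip.

Emit:
play_rows([
  [[0,0.06,0.3],[0,0,-0.1],0.2],
  [[0,0,0.4],[0,0,0],0.2],
  [[0,0,0.4],[0,0,0],0.2],
  [[0,0,0.3],[0,0,0],0.2],
  [[0,0,0.14],[0,0,0],0.2],
  [[0,0,0],[0,0,0],0.2],
])

```text
clock: 29.2
position: [0.4638, 0.1721, 0.1155]
tool_rot: [2.636, 0.136, 1.97]
force: [-0.7, -0.6, -0.2]
grip_width: 0.0344
finger_force: 0.0
```

```bash
python3 -c "
from h import *
knob(1.32,.027)"
```

```text
pos [0.4638 0.1721 0.1155] q [ 0.04  0.56 -0.82  2.41  1.88  0.64 -1.93] rot units [-0.01  0.    0.15] shift units now [-0.02 -0.02  0.06] in target frame [-0.02 -0.02  0.06]
```

Emit:
play_rows([
  [[0,0,0],[0,0,0],0.6],
  [[0,0,0],[0,0,0],1],
  [[0,0,0],[0,0,0],1],
  [[0,0,0],[0,0,0],1],
  [[0,0,0],[0,0,-0.4],1],
  [[0,0,0],[0,0,-0.4],1],
  [[0,0,0],[0,0,-0.4],1],
  [[0,0,0],[0,0,0],1],
], newtons=50)

```text
clock: 30.2
position: [0.4621, 0.1711, 0.1151]
tool_rot: [2.667, 0.221, 2.133]
force: [-14.0, -7.0, 3.6]
grip_width: 0.0117
finger_force: 49.5
```

```bash
python3 -c "
from h import *
knob(0,.027);print(bot.observe()['moment'])"
```

```text
pos [0.4621 0.1711 0.1151] q [ 0.01  0.55 -0.78  2.41  1.89  0.62 -1.77] rot units [-0.02 -0.02 -7.44] shift units now [-0.02  0.05  0.09] in target frame [-0.05  0.01  0.09]
[-1.23699836  2.73465977 -0.36614036]
```

Emit:
play_rows([
  [[0,0,0],[0,0,-0.5],1],
  [[0,0,0],[0,0,-0.5],1],
  [[0,0,0],[0,0,-0.5],1],
  [[0,0,0],[0,0,-0.5],1],
  [[0,0,0],[0,0,-0.5],1],
  [[0,0,0],[0,0,-0.5],1],
  [[0,0,0],[0,0,0],1],
])

```text
clock: 31.08
position: [0.4621, 0.1712, 0.1151]
tool_rot: [2.803, 0.402, 2.567]
force: [-12.9, -6.6, 2.5]
grip_width: 0.0119
finger_force: 49.3
```

```bash
python3 -c "
from h import *
knob(0,.027);print(bot.observe()['moment'])"
```

```text
pos [0.4621 0.1712 0.1151] q [-0.06  0.52 -0.68  2.41  1.92  0.57 -1.37] rot units [-0.01 -0.02 -4.44] shift units now [-0.04  0.03  0.09] in target frame [-0.05  0.    0.09]
[-1.04264919  2.59725041 -0.27034011]
```

Emit:
play_rows([
  [[0,0,0],[0,0,-0.5],1],
  [[0,0,0],[0,0,-0.5],1],
  [[0,0,0],[0,0,-0.5],1],
  [[0,0,0],[0,0,-0.5],1],
  [[0,0,0],[0,0,-0.5],1],
  [[0,0,0],[0,0,-0.5],1],
  [[0,0,0],[0,0,-0.5],1],
  [[0,0,0],[0,0,-0.5],1],
  [[0,0,0],[0,0,-0.44],1],
  [[0,0,0],[0,0,0],1],
  [[0,0,0],[0,0,0],1],
])

```text
clock: 32.45
position: [0.462, 0.1715, 0.1151]
tool_rot: [-3.141, 0.52, -2.982]
force: [-12.3, -4.4, 2.4]
grip_width: 0.0124
finger_force: 49.3
```

Run:
```python
from h import *
knob(0,.027);print(bot.observe()['moment'])
f=grab_frame("top");P=cloud(f)
b=P[np.all((P>(.54,-.32,.05))&(P<(.69,-.17,.175)),-1)];print(np.percentile(b,[1,50,99],axis=0).round(3).tolist())
f=grab_frame("wrist")
cv2.imwrite("pics/w9.png",cv2.resize(f["pixels"][...,::-1],(768,576)))
```

```text
pos [0.462  0.1715 0.1151] q [-0.18  0.49 -0.54  2.42  1.98  0.5  -0.78] rot units [-0.   -0.03 -0.  ] shift units now [-0.05 -0.01  0.09] in target frame [-0.05 -0.01  0.09]
[-0.83979679  2.63816734 -0.12484506]
[[0.564, -0.299, 0.077], [0.614, -0.248, 0.085], [0.672, -0.189, 0.151]]
```

View pics/w9.png

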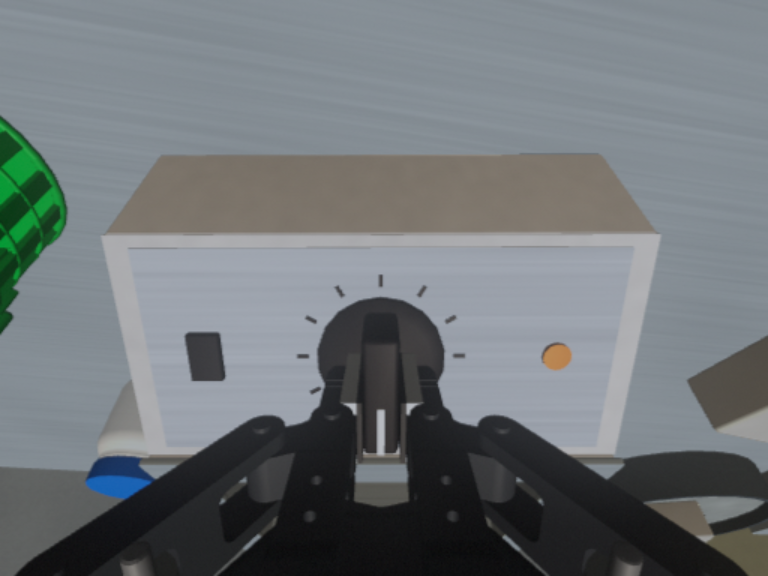

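Emit:
play_rows([
  [[0,0,0],[0,0,0],0.8],
  [[0,0,0],[0,0,0],0.5],
  [[0,0,0],[0,0,0],0.2],
  [[0,0,0],[0,0,0],0.2],
  [[0,0,0],[0,0,0],0.2],
  [[0,0,-0.3],[0,0,0],0.2],
  [[0,0,-0.5],[0,0,0],0.2],
  [[-0.2,0,-0.6],[0,0,0],0.2],
  [[-0.3,0,-0.6],[0,0,0],0.2],
  [[-0.4,0,-0.6],[0,0,0],0.2],
  [[-0.4,0,-0.6],[0,0,0],0.2],
  [[-0.4,0,-0.6],[0,0,0],0.2],
  [[0,0,0],[0,0,0],0.2],
])

```text
clock: 34.17
position: [0.4537, 0.1708, 0.2208]
tool_rot: [3.14, 0.526, -2.983]
force: [0.2, 0.1, 0.2]
grip_width: 0.034
finger_force: 0.0
```

Run:
```python
from h import *
print(np.round(bot.observe()["position"],3))
for nm in("wrist","side","top"):
    f=grab_frame(nm);P=cloud(f);px=f["pixels"].astype(int)
    k=P[np.all((P>(.40,.1,.05))&(P<(.53,.24,.16)),-1)&(px.max(-1)<110)];d=(k-ctr)@n
    w=k[(d>.031)&(d<.042)]
    if len(w)>15:
        uv=np.c_[(w-ctr)@right,(w-ctr)@up].astype(np.float32);v=np.linalg.svd(uv-uv.mean(0))[2][0]
        print(nm,len(w),cv2.minAreaRect(uv),"angle",np.arctan(v[0]/v[1]))
    m=np.all((P>(.40,.05,.06))&(P<(.54,.30,.119)),-1)&(px.min(-1)>120);q=P[m];q=q[abs((q-ctr)@n)<.003]
    if len(q)>500: r=cv2.minAreaRect(np.c_[(q-ctr)@right,(q-ctr)@up].astype(np.float32));print(" panel rect",r)
    b=P[np.all((P>(.54,-.32,.05))&(P<(.69,-.17,.175)),-1)]
    if nm!="wrist":
        print(nm,np.percentile(b,[1,50,99],axis=0).round(3).tolist())
        for t in("jar","firebrick","wire_spool"):
            for r in regions_of(t,nm)[:1]: print(t,r["p"],np.nanmedian(P[r["mask"]],0).round(3))
```

```text
[0.454 0.171 0.221]
wrist 808 ((0.00017905840650200844, -0.0020308922976255417), (0.012618577107787132, 0.045245904475450516), 0.34093227982521057) angle -0.0044544404
 panel rect ((0.0002156272530555725, -0.0009242445230484009), (0.2210424542427063, 0.1072697788476944), 0.1662246584892273)
side 41 ((-0.004755870904773474, -0.0008297394961118698), (0.044655896723270416, 0.019654542207717896), 89.88027954101562) angle -0.19654313
 panel rect ((-0.003655068576335907, 0.0028324946761131287), (0.22601056098937988, 0.1155068650841713), 0.3360423445701599)
side [[0.568, -0.302, 0.078], [0.62, -0.223, 0.114], [0.67, -0.18, 0.167]]
jar 0.58 [0.701 0.011 0.083]
firebrick 0.64 [0.541 0.534 0.048]
wire_spool 0.64 [ 0.451 -0.456  0.029]
top 32 ((3.6559649743139744e-05, 0.0029889345169067383), (0.043171778321266174, 0.010429847985506058), 79.24913787841797) angle 0.09080686
 panel rect ((0.0015246272087097168, 0.0034062378108501434), (0.2197873741388321, 0.11335241049528122), 0.12298625707626343)
top [[0.564, -0.3, 0.077], [0.614, -0.247, 0.085], [0.672, -0.189, 0.153]]
jar 0.58 [0.701 0.006 0.085]
firebrick 0.93 [0.556 0.508 0.05 ]
wire_spool 0.7 [ 0.461 -0.471  0.034]
```

```bash
python3 -c "
from workcell import bot
print(bot.job_done())"
```

```text
the job is handed in; nothing more can be done
None
```

The basket hangs level on the hook by the middle of its handle, clear of the tray; the thermostat reads within about 0.01 rad of off, and the jar, firebrick and spool have not moved. I handed the job in at about 34 s.

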